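Refit the washed hob knob and hold it in

TASK

One knob of the bakery's induction hob has been washed and lies in the steel tray. Put it back on the hob's bare D-shaft with its flat matching, push it fully home, then press it right in against its spring for about three seconds so that its zone switches on, and finish with the gripper still on the knob, holding it pressed in. Leave the other knob and everything else on the bench alone.

Things in the scene. Friction and masses are not known exactly. Their poses are not given: they have to be found in the camera images.
- knob: Loose black knob standing in the tray, about 45 g, 34 mm tall. Round skirt 46 mm wide, 12 mm tall; on it a bar grip 43 long, 14 wide, 22 mm tall. Origin: centre of the underside; z up; x along the bar to the end with the white pointer line. Blind D-shaped bore in the underside: 12 mm deep, diameter 13.2, flat 2.4 mm from the axis on the pointer (+x) side, mouth chamfered 0.8 mm.
- knob_bore (a point): The centre of the bore's blind end, 12 mm above the knob's underside on its axis; same axes as the knob. It meets shaft_tip when the knob is fully home.
- shaft_tip (a point): Top of the hob's bare upright D-shaft, on its axis: bright metal, diameter 12 mm, milled flat 1.8 mm from the axis, tip chamfered 0.8 mm. It stands 18 mm above the deck, at the left or right dial place. z up; x points out of the flat: the knob fits with its x the same way (within 0.1 rad). Knob home: underside 6 mm over the deck, pressed in: 2 mm. Shaft turns with 0.03 N m drag.
- zone_push (a joint): How far the bare shaft is pushed down, in m: 0 out (sprung up), 0.004 fully in (hard stop). The spring needs about 3 N to start moving and 8 N to be fully in, and pushes the shaft and knob up again when let go.
- hob: Induction hob: steel case 360 mm wide (y), 540 deep (x), steel front deck 84 mm above the bench, black glass 5 mm higher behind it; fixed. Origin: centre of its underside; its front faces the robot (-x). Two dial places on the deck, 220 mm before the centre, 90 mm left and right of it, each in a black bezel 58 mm wide.
- fitted_pointer (a point): Top of the pointer end of the other knob, which is on the hob already and looks the same: 21 mm from its axis, 40 mm above the deck. To be left alone.
- tray: The steel tray that holds the knob: 250 x 170 mm (x, y), floor 2 mm thick, rim 19 mm high; does not move. Origin: centre of its underside.
- pastry_ring: Steel pastry ring, 68 mm in diameter, 30 mm high, standing in the far end of the tray. Origin: centre of its underside. Bystander.
- saucepan: Low steel saucepan on the hob's front zone, 170 mm in diameter, 55 mm high, its near side about 90 mm behind the dials' axes, with a long dark handle along its +x. Origin: centre of its underside. Bystander.
- scraper: Bench scraper lying on the bench, steel blade with a dark wooden handle, 130 x 150 mm, 22 mm high. Origin: near its middle, at the bench. Bystander.
- yeast_jar: Jar with a red lid, 74 mm in diameter, 110 mm high. Origin: centre of its underside. Bystander.
- jug: White jug, 100 mm in diameter, 120 mm high. Origin: centre of its underside. Bystander.
- loaf: Round floured loaf on the black baking sheet left of the tray, 190 mm in diameter, 100 mm high. Origin: centre of its underside. Bystander.
Things that resemble listed ones, but are neither listed nor needed, are in the scene too. Leave any orange or purple look-alike of the knob alone.

How it is judged:
By the outcome, as a careful person would: the job done as asked, in the order asked, and still so for the second after the job is handed in, while the arm keeps its last pose, push and grip.
It also fails if it takes over 45 s, if anything falls off the work surface, if the arm or the gripper's body presses on something with over 40 N, if the wrist force passes 120 N, or if a joint passes its speed limit or range.

ROBOT

A 6-joint arm with a two-finger parallel gripper is mounted at the origin on the work surface. World frame = base frame: x ahead of the robot, y to its left, z up, the work surface at z = 0. Lengths are in mm, angles in rad, forces in N, time in s.
With the tool pointing down it reaches from about 400 to 925 mm from the base axis. Payload 12.5 kg.
Tool frame: the origin (TCP) lies at the very end of the fingers, on their centre line; the grasp point (between the pads) lies 19 mm behind it; z points along the fingers, y is the line along which they close (so a half turn about z gives the same grasp; the last joint's range is limited). The gripper opens to 95 mm and grips with 3 to 60 N. Pads are 20 mm wide; open, the fingers measure 119 mm over their backs; the gripper's body (75 mm by 180 mm) begins 59 mm behind the grasp point.
Start: joints at [1.108, 0.491, 1.559, -0, 1.092, -0.106], TCP at [218.283, 585.661, 214.661] pointing down, gripper open.
Joint ranges: [-3.1, 3.1], [-0.84, 2.19], [0.05, 2.79], [-1.13, 4.28], [0.06, 2.93], [-2.69, 2.69]. Speed limits (rad/s): [2.22, 2.22, 2.79, 3.14, 3.14, 3.14].

INTERFACE

Orientations are given as [roll, pitch, yaw] about the fixed x, y, z axes, in that order (R = Rz(yaw) Ry(pitch) Rx(roll)).
In Python, from cell import * gives the robot as it stands.
- The arm moves only by the tool jog_arm, never from a script. Its argument "targets" is a list of rows, each an object with "turn": the turn, a rotation vector about the world's x, y, z in degrees, a list of three; "slide": the shift along the world's x, y, z in mm, a list of three; "claw": the opening in per cent of the stroke, from 0 (shut) to 100 (fully open). In form: [{"turn": [wx, wy, wz], "slide": [x, y, z], "claw": claw}, ...]. A call has 1 to 5 rows; each row shifts and turns the commanded pose from where the row before left it; what a row does not reach is not made up. A row lasts 1/8 s, in which the tool goes at most 62.5 mm and 10.7 degrees, less where a joint would pass 70% of its speed; a pose out of reach is approached as far as the arm can. A call with a gripper value outside its range is refused whole. The fingers move at their own pace and stop on an object; the grip force is fixed at half the most. Time passes only in rows, so rows that do not move let the fingers close. It gives the time, the measured TCP pose, the force, the opening and the grip force at its end, in the units of the state.
- state(): the state, without advancing time (a new reading comes with each control period).
- read_camera(name): name is "scene" or "top"; returns a dict with "frame" (384x512x3 uint8, blue, green, red), "mtx" (3x3 intrinsics, pixels), "R" (3x3) and "t" (3): a world point X has camera coordinates R X + t. Camera axes: x right, y down, z forward; pixel columns grow to the right and rows downward; lengths in mm; the calibration is good to about 2 mm. A picture is of the moment at which its call begins. There is no depth.
- job_done(): hands the job in; it is judged then, once.
Trained networks look in the newest picture that a camera, given by its name, has taken for a name from the list of things; names that differ only in an ending like _2 or _b are one class to them, and where a whole thing is asked for, a point or a joint stands for the part that bears it (a point fixed in the world has none). Each returns a list of dicts, best first, with "conf" (0 to 1); they miss things now and then, are a little off and sometimes report something else, mostly with a low value. They report only what shows in the picture. A call takes as long as a camera call. They do not tell look-alikes from the thing itself.
- look_for(query, camera): "xy" ([column, row] in pixels, amid what is visible of it).
The state is a dict: "t": time; "joints": joint angles; "qvel": joint speeds; "tau": joint torques, N m; "eef_pos": TCP position; "tcp_rot": TCP orientation; "ft_force": force on the tool from outside, world axes, zero at the start; "moment": the same for the moment, N m; "opening": opening from 0.0 (shut) to 1.0 (fully open); "grip_force": force on a finger pad.
Only numpy, scipy, OpenCV 4.12 (cv2) and the standard library are available. Lean on these libraries where they do the work, as an engineer would, in place of code of your own. Each camera call takes 0.05 s, during which the arm holds its last target. There are 200 camera calls.

## Working session

There is one attempt and no reset: what is moved stays moved. The work goes in short steps, Python scripts to look and compute and a tool call to move; the robot and the scene stay as the last step left them, time stands still between calls to the robot, and variables do not carry over. Pictures are saved under pics/ and viewed, at most 10 in all, crops included, and the job is handed in when it is done.

Besides the shell and the picture viewer there is one more tool, called after "Emit:" as name(argument=value, ...), one argument or row to a line, values as JSON. jog_arm: Moves the arm, as the interface text tells. Its arguments: {"type":"object","properties":{"targets":{"type":"array","items":{"type":"object","properties":{"turn":{"type":"array","items":{"type":"number"}},"slide":{"type":"array","items":{"type":"number"}},"claw":{"type":"number"}}}}},"required":["targets"]}

```bash
ls; mkdir -p pics; cat > h.py <<'E'
from cell import *
import numpy as np, cv2
def ray(c,uv,z):
    K,R,t=map(np.array,(c["mtx"],c["R"],c["t"])); t=t.ravel()
    d=R.T@np.linalg.solve(K,[uv[0],uv[1],1.]); o=-R.T@t
    return o+d*(z-o[2])/d[2]
def proj(c,X):
    K,R,t=map(np.array,(c["mtx"],c["R"],c["t"])); p=K@(R@np.array(X)+t.ravel()); return p[:2]/p[2]
E
python3 - <<'E'
from h import *
for n in("top","scene"):
    c=read_camera(n); cv2.imwrite(f"pics/{n}0.png",c["frame"])
    R=np.array(c["R"]);print(n,-R.T@np.array(c["t"]).ravel(), np.array(c["mtx"])[0,0])
    for q,z in(("knob",30),("shaft_tip",102),("fitted_pointer",124),("tray",10),("hob",84)):
        for d in look_for(q,n)[:4]: print(q,np.round(d["xy"]),round(d["conf"],2),np.round(ray(c,d["xy"],z)))
print(state())
E
```

```text
pics
top [ 474.34265421   13.47645019 1761.40363258] 468.450939696852
knob [158. 248.] 0.5 [342. 340.  30.]
shaft_tip [170. 194.] 0.23 [536. 280. 102.]
fitted_pointer [161. 204.] 0.27 [500. 309. 124.]
tray [169. 193.] 0.67 [542. 299.  10.]
hob [288. 125.] 0.78 [ 774. -147.   84.]
scene [1179.03770249  495.22318811 1044.67769101] 391.2582971230491
knob [322. 196.] 0.71 [408. 142.  30.]
knob [354. 247.] 0.59 [515. 325.  30.]
knob [384. 215.] 0.44 [350. 343.  30.]
fitted_pointer [252. 172.] 0.64 [534. -54. 124.]
fitted_pointer [353. 247.] 0.48 [579. 339. 124.]
tray [339. 256.] 0.72 [556. 302.  10.]
hob [179. 226.] 0.93 [ 807. -111.   84.]
hob [206. 117.] 0.37 [ 394. -391.   84.]
{'t': 0.6, 'joints': array([ 1.10841101e+00,  4.90898108e-01,  1.55896091e+00,  1.05767218e-05,
        1.09167304e+00, -1.05624517e-01]), 'qvel': array([ 4.88482451e-04, -2.92050504e-04, -1.03701207e-04, -9.94408625e-04,
        8.79383546e-04, -6.27889151e-05]), 'tau': array([ 2.95357335e-03, -6.12207556e+01, -2.58368039e+01,  6.93478016e-02,
        4.44383954e-02, -9.46675272e-06]), 'eef_pos': array([218.26380456, 585.64432955, 214.64111144]), 'tcp_rot': array([ 3.14153141e+00, -2.94523086e-06,  2.78482698e+00]), 'ft_force': array([ 0.29309031, -0.78092588,  0.22420909]), 'moment': array([-0.03127717,  0.01241347, -0.03920321]), 'grip_force': 0.0, 'opening': 0.9961000249847058}
```

```bash
python3 - <<'E'
import cv2
a=cv2.imread("pics/top0.png")[80:290,120:400]; cv2.imwrite("pics/top0c.png",cv2.resize(a,(800,600),interpolation=cv2.INTER_CUBIC))
a=cv2.imread("pics/scene0.png"); cv2.imwrite("pics/scene0b.png",cv2.resize(a,(800,600),interpolation=cv2.INTER_CUBIC))
E
```

```text
(no output)
```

View pics/top0c.png

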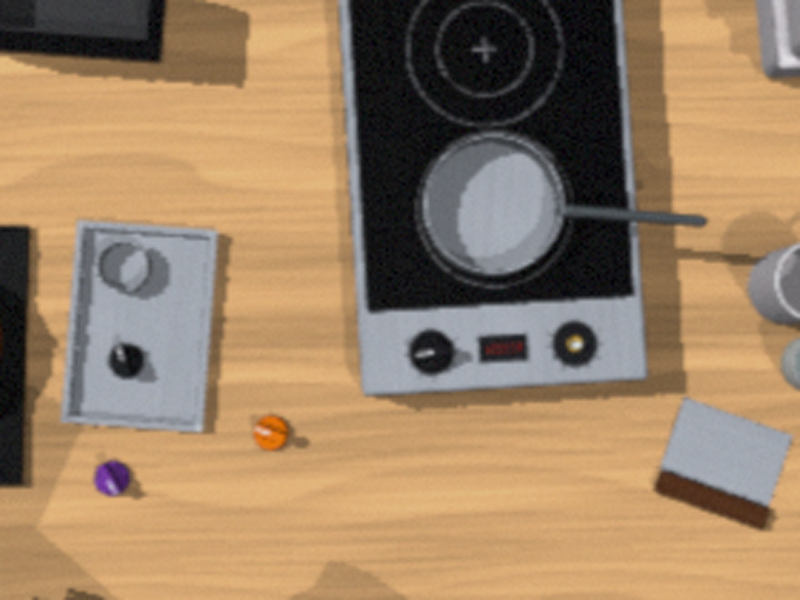

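View pics/scene0b.png

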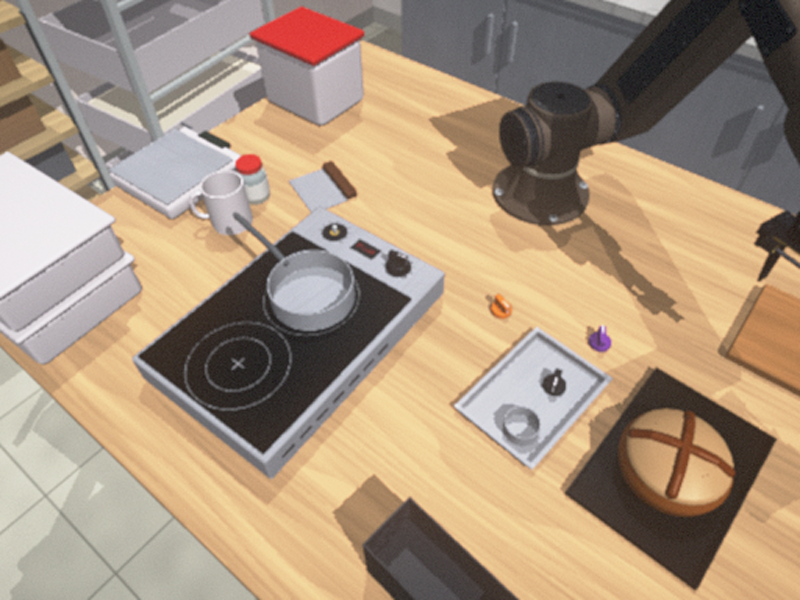

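The top view shows the black knob in the tray at about (164,205) with its pointer facing up. The fitted knob is at (271,203), and the bare shaft on the right dial is at (321,200). The orange and purple knobs are decoys. Next I'll zoom in.

```bash
python3 - <<'E'
from h import *
import pickle
def avg(n,k=5):
    f=[]
    for _ in range(k): c=read_camera(n); f.append(c["frame"].astype(float))
    c["frame"]=np.mean(f,0); return c
t=avg("top"); s=avg("scene"); pickle.dump((t,s),open("c.pkl","wb"))
def crop(c,u,v,r=14): 
    a=c["frame"][v-r:v+r,u-r:u+r].astype(np.uint8); return cv2.resize(a,(266,266),interpolation=cv2.INTER_NEAREST)
row1=np.hstack([crop(t,164,205),crop(t,271,203),crop(t,321,200)])
row2=np.hstack([crop(s,354,245),crop(s,254,168),crop(s,213,148)])
cv2.imwrite("pics/z.png",np.vstack([row1,row2]))
for z in(0,2):print()
for uv,z in(((164.1,205.3),36),((270.9,203.2),110),((321.3,200),102)): print(ray(t,uv,z))
for uv,z in(((354,245),20),((254,168),110),((213.5,147.5),102)): print(ray(s,uv,z))
E
```

```text
[497.14051822 312.90437313  36.        ]
[492.77644803 -76.31481607 110.        ]
[ 499.07941624 -255.59166022  102.        ]
[502.27298761 320.52852505  20.        ]
[505.29484889 -67.56443837 110.        ]
[ 510.537739   -243.79675703  102.        ]
```

View pics/z.png

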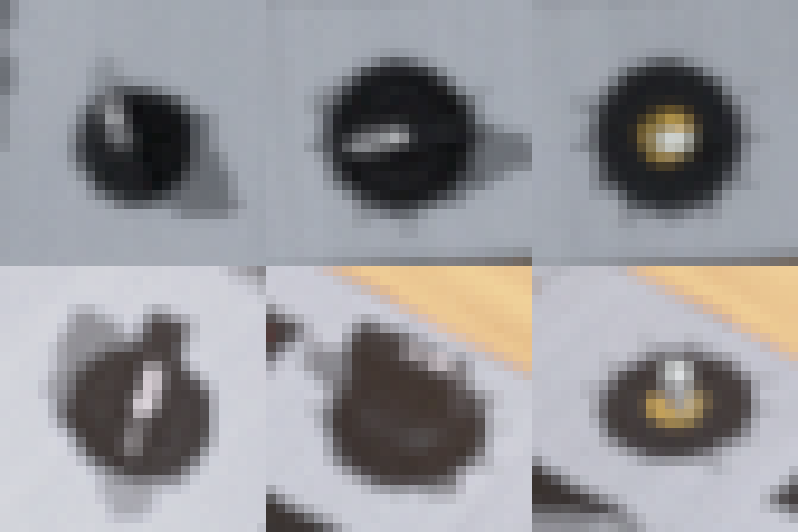

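```bash
python3 - <<'E'
from h import *
import pickle
t,s=pickle.load(open("c.pkl","rb"))
for c,u,v in((t,321,200),(s,213,148)):
    f=c["frame"]
    for ch in(0,2): print("BGR"[ch]);print(f[v-7:v+7,u-7:u+9,ch].astype(int))
print(proj(t,[500,-255,102]),proj(t,[500,-255,84]))
E
```

```text
B
[[175 162 131  92  67  50  45  45  51  61  91 134 160 168 173 172]
 [166 133  82  44  37  34  34  35  38  35  43  71 109 152 171 169]
 [136  83  46  34  34  34  35  34  36  34  35  39  61 126 162 163]
 [101  51  37  34  34  36  35  36  36  36  36  37  42  86 139 166]
 [ 66  39  34  35  32  37  40  42  45  36  35  35  35  54 109 154]
 [ 54  36  36  35  36  44  57  72  72  54  38  35  35  45  85 142]
 [ 48  33  35  35  46  67 100 130 131  95  49  35  37  40  70 133]
 [ 49  36  34  34  53  92 163 204 201 147  60  31  36  37  66 119]
 [ 49  35  37  36  46  80 146 185 174 118  45  28  29  36  71 135]
 [ 63  39  35  36  38  50  74  85  76  51  30  28  33  42  82 141]
 [ 83  44  36  37  36  38  40  41  36  36  36  34  37  55 109 155]
 [ 90  53  39  35  36  34  34  34  35  35  33  35  43  80 123 154]
 [119  94  57  40  39  37  37  34  37  35  38  40  64 116 146 154]
 [159 146 101  58  43  39  37  36  39  42  48  62 106 149 170 173]]
R
[[161 149 120  85  61  46  41  41  46  55  82 122 146 154 159 159]
 [153 121  75  41  33  30  31  31  32  31  39  64 100 139 157 157]
 [126  76  42  32  28  
[... 2019 characters left out ...]
122 187 218 166  83  64  67  73  98 142]
 [154 108  71  66  66  74 112 152 176 148  96  72  69  70  72  97]
 [126  81  68  69  75 125 143 145 162 166 136  96  70  69  69  87]
 [112  71  67  68  85 172 192 165 161 182 162 105  74  68  69  80]
 [105  70  67  68  80 156 194 188 177 180 144  84  68  69  70  86]
 [123  72  64  68  67  92 135 155 152 135 100  73  68  68  71 114]
 [146  88  69  67  65  67  72  80  79  76  70  67  68  75  96 139]
 [173 141 103  75  68  66  65  64  65  65  69  71  96 121 150 172]
 [191 181 162 137 107  83  78  75  76  83 101 119 150 174 187 193]
 [192 193 191 182 164 151 147 150 151 155 163 162 170 188 196 197]]
[321.12408685 199.74505722] [320.31419529 199.84602362]
```

```bash
cat > fit.py <<'E'
from h import *
import pickle
from scipy.optimize import minimize
t,s=pickle.load(open("c.pkl","rb")); SS=12
a=np.linspace(0,2*np.pi,73)
def circ(x,y,r,z): return np.c_[x+r*np.cos(a),y+r*np.sin(a),0*a+z]
def Dp(x,y,th,z):
    al=np.arccos(1.8/6); b=np.linspace(al,2*np.pi-al,60)+th
    return np.c_[x+6*np.cos(b),y+6*np.sin(b),0*b+z]
def layers(c,p,th,win):
    x,y,ry,bl=p; u0,v0,n=win; cam=-np.array(c["R"]).T@np.array(c["t"]).ravel()
    P=lambda X:((np.array([proj(c,q) for q in X])-[u0,v0]+.5)*SS-.5)
    lab=np.zeros((n*SS,n*SS),np.uint8)
    def fill(pts,k): cv2.fillPoly(lab,[np.round(pts*16).astype(np.int32)],k,shift=4)
    fill(P(circ(x,y,29,84.5)),1); fill(P(circ(x,y,ry,85)),2)
    lo,hi=Dp(x,y,th,85),Dp(x,y,th,102)
    fill(cv2.convexHull(P(np.r_[lo,hi]).astype(np.float32))[:,0],3)
    nrm=np.array([np.cos(th),np.sin(th)])
    if nrm@(cam[:2]-[x,y])>1.8: fill(P(np.array([lo[0],lo[-1],hi[-1],hi[0]])),4)
    fill(P(hi),5)
    L=[cv2.resize(cv2.GaussianBlur((lab==k).astype(np.float32),(0,0),bl*SS),(n,n),interpolation=cv2.INTER_AREA).ravel() for k in range(6)]
    return np.array(L).T
def cost(c,p,th,win,full=False):
    if not(6<p[2]<14 and .2<p[3]<1.5): return 1e9
    A=layers(c,p,th,win); u0,v0,n=win; I=c["frame"][v0:v0+n,u0:u0+n].reshape(-1,3)
    w=np.linalg.solve(A.T@A+1e-3*np.eye(6),A.T@I); r=((A@w-I)**2).mean()
    return (r,w) if full else r
if __name__=="__main__":
    for c,win,p0 in((t,(311,190,20),[499,-255,9,.6]),(s,(205,141,16),[505,-250,9,.6])):
        p=np.array(p0,float)
        for th in np.arange(-180,180,20):
            m=minimize(lambda q:cost(c,q,np.radians(th),win),p0,method="Nelder-Mead",options=dict(maxfev=130,initial_simplex=np.array(p0)+np.vstack([np.zeros(4),np.diag([5,5,1.5,.2])])))
            print(th,round(m.fun,1),np.round(m.x,2),cost(c,m.x,np.radians(th),win,True)[1][3:].astype(int).tolist())
E
time python3 fit.py
```

```text
-180 53.0 [ 499.53 -256.47    9.6     0.8 ] [[-21, 20, 33], [2280, 803, 38], [161, 211, 232]]
-160 71.5 [ 499.5  -256.56    8.63    0.78] [[-3, 39, 53], [0, 0, 0], [209, 222, 225]]
-140 72.1 [ 499.63 -256.53    8.58    0.77] [[6, 41, 52], [0, 0, 0], [205, 214, 215]]
-120 69.4 [ 499.51 -256.56    8.69    0.8 ] [[23, 49, 57], [0, 0, 0], [227, 219, 211]]
-100 66.5 [ 499.64 -256.55    8.15    0.83] [[4, 31, 38], [0, 0, 0], [234, 207, 189]]
-80 63.0 [ 499.51 -256.54    8.78    0.82] [[16, 43, 51], [0, 0, 0], [264, 221, 195]]
-60 61.2 [ 499.63 -256.57    8.94    0.73] [[43, 59, 61], [0, 0, 0], [254, 219, 197]]
-40 58.6 [ 499.51 -256.61    8.82    0.74] [[76, 69, 60], [0, 0, 0], [259, 220, 197]]
-20 54.8 [ 499.64 -256.57    9.59    0.73] [[111, 98, 85], [0, 0, 0], [260, 229, 208]]
0 53.8 [ 499.64 -256.57    9.56    0.73] [[157, 119, 95], [0, 0, 0], [255, 229, 212]]
20 52.2 [ 499.64 -256.33    9.83    0.8 ] [[192, 131, 95], [419, 230, 138], [246, 238, 228]]
40 54.1 [ 499.64 -256.5     9.86    0.81] [[299, 189, 132], [310, 240, 200], [223, 226, 223]]
60 55.8 [ 499.65 -256.31    9.85    0.82] 
[... 1532 characters left out ...]
2, 237]]
40 72.3 [ 499.88 -254.44   11.21    0.6 ] [[404, 298, 223], [151, 152, 155], [234, 234, 229]]
60 68.0 [ 499.55 -254.68   10.83    0.65] [[-209, -104, -25], [178, 169, 165], [228, 228, 223]]
80 73.6 [ 499.43 -254.57   11.55    0.65] [[17, 69, 107], [187, 176, 171], [221, 221, 216]]
100 80.0 [ 499.58 -254.59   11.4     0.68] [[59, 96, 124], [218, 197, 186], [214, 215, 210]]
120 106.1 [ 499.66 -254.63   11.17    0.84] [[64, 96, 121], [364, 281, 235], [210, 220, 219]]
140 165.2 [ 499.22 -254.13   10.05    0.91] [[145, 138, 140], [0, 0, 0], [291, 284, 271]]
160 144.9 [ 499.34 -254.27   10.36    0.89] [[151, 140, 140], [0, 0, 0], [284, 283, 273]]
real	0m20.466s
user	0m20.941s
sys	0m0.064s
```

```bash
cat > fit2.py <<'E'
import fit; from fit import *
from scipy.optimize import lsq_linear
# add a chamfer ring as a layer: top face shrunk by .8
def cost2(c,p,th,win,full=False):
    if not(6<p[2]<13 and .2<p[3]<1.5): return 1e9
    A=layers(c,p,th,win); u0,v0,n=win; I=c["frame"][v0:v0+n,u0:u0+n].reshape(-1,3)
    R=[lsq_linear(A,I[:,k],bounds=(0,255)) for k in range(3)]
    # metal is grey: penalise coloured shaft
    w=np.array([r.x for r in R]); pen=0.002*sum((w[:,k].max()-w[:,k].min())**2 for k in(3,5))
    r=sum(2*r.cost for r in R)/A.shape[0]/3
    return (r,w.T) if full else r+pen
tot={}
for c,win,p0 in((t,(311,190,20),[499.6,-256.5,9.5,.75]),(s,(205,141,16),[499.8,-254.8,10,.7])):
    for th in range(-90,50,10):
        m=minimize(lambda q:cost2(c,q,np.radians(th),win),p0,method="Nelder-Mead",options=dict(maxfev=70,initial_simplex=np.array(p0)+np.vstack([np.zeros(4),np.diag([1,1,1,.1])])))
        tot.setdefault(th,[]).append(round(m.fun,1))
        if th%30==0: print(th,np.round(m.x,2),cost2(c,m.x,np.radians(th),win,True)[1][2:].astype(int).tolist())
for k,v in tot.items(): print(k,v,sum(v))
E
python3 fit2.py
```

```text
-90 [ 499.61 -256.5     9.51    0.85] [[74, 172, 218], [37, 54, 60], [0, 0, 0], [254, 239, 220]]
-60 [ 499.64 -256.55    9.45    0.84] [[68, 174, 226], [58, 58, 62], [0, 0, 0], [254, 238, 211]]
-30 [ 499.62 -256.33    9.84    0.78] [[55, 149, 194], [84, 71, 67], [0, 0, 0], [254, 239, 217]]
0 [ 499.64 -256.51   10.18    0.7 ] [[51, 132, 169], [154, 132, 115], [0, 0, 0], [253, 230, 214]]
30 [ 499.9  -256.58   11.11    0.72] [[43, 106, 135], [254, 246, 211], [254, 254, 254], [230, 220, 211]]
-90 [ 499.67 -254.83   10.38    0.67] [[84, 192, 243], [149, 145, 145], [0, 0, 0], [254, 254, 254]]
-60 [ 499.94 -254.93   10.49    0.65] [[84, 178, 223], [161, 152, 150], [0, 0, 0], [254, 254, 254]]
-30 [ 499.93 -254.91   10.67    0.64] [[89, 171, 211], [172, 169, 167], [162, 116, 99], [254, 254, 254]]
0 [ 499.7  -254.74   10.83    0.64] [[88, 169, 208], [190, 180, 174], [151, 141, 141], [245, 248, 244]]
30 [ 499.79 -254.85   10.48    0.63] [[90, 176, 217], [254, 254, 229], [152, 146, 148], [235, 236, 231]]
-90 [np.float64(70.2), np.float64(54.0)] 124.2
-80 [np.float64(68.7), np.float64(49.1)] 117.80000000000001
-70 [np.float64(66.3), np.float64(47.7)] 114.0
-60 [np.float64(64.2), np.float64(46.3)] 110.5
-50 [np.float64(62.2), np.float64(46.7)] 108.9
-40 [np.float64(61.3), np.float64(44.9)] 106.19999999999999
-30 [np.float64(60.0), np.float64(42.6)] 102.6
-20 [np.float64(60.0), np.float64(42.4)] 102.4
-10 [np.float64(61.0), np.float64(44.6)] 105.6
0 [np.float64(62.7), np.float64(47.9)] 110.6
10 [np.float64(62.5), np.float64(56.6)] 119.1
20 [np.float64(64.6), np.float64(62.8)] 127.39999999999999
30 [np.float64(67.4), np.float64(69.8)] 137.2
40 [np.float64(63.8), np.float64(71.9)] 135.7
```

```bash
cat > fitk.py <<'E'
from fit import *
def fitlayers(c,p,win,z0=2.):
    x,y,yaw,bl,lx,ly=p; u0,v0,n=win
    C,S=np.cos(yaw),np.sin(yaw)
    B=lambda xs,z:np.array([[x+C*q-S*r,y+S*q+C*r,z] for q,r in xs])
    P=lambda X:((np.array([proj(c,q) for q in X])-[u0,v0]+.5)*SS-.5)
    lab=np.zeros((n*SS,n*SS),np.uint8)
    def fill(X,k): cv2.fillPoly(lab,[np.round(cv2.convexHull(P(X).astype(np.float32))[:,0]*16).astype(np.int32)],k,shift=4)
    bar=[(21.5,7),(-21.5,7),(-21.5,-7),(21.5,-7)]
    sk=np.r_[circ(x,y,23,z0),circ(x,y,23,z0+12)]; ba=np.r_[B(bar,z0+12),B(bar,z0+34)]
    sh=lambda X:np.c_[X[:,0]+lx*(X[:,2]-z0),X[:,1]+ly*(X[:,2]-z0),0*X[:,2]+z0]
    fill(sh(sk),1);fill(sh(ba),1)
    fill(sk,2);fill(ba,3);fill(B(bar,z0+34),4);fill(B([(21,1.3),(3,1.3),(3,-1.3),(21,-1.3)],z0+34),5)
    L=[cv2.resize(cv2.GaussianBlur((lab==k).astype(np.float32),(0,0),bl*SS),(n,n),interpolation=cv2.INTER_AREA).ravel() for k in range(6)]
    return np.array(L).T
def ck(c,p,win):
    if not .2<p[3]<1.5: return 1e9
    A=fitlayers(c,p,win); u0,v0,n=win; I=c["frame"][v0:v0+n,u0:u0+n].reshape(-1,3)
    w=np.linalg.solve(A.T@A+1e-2*np.eye(6),A.T@I); return ((A@w-I)**2).mean()
for c,win in((t,(155,195,20)),(s,(344,235,20))):
    for d in range(-10,70,10):
        th=np.radians(d); p0=np.array([497,315,.6,-.4,-.3])
        m=minimize(lambda q:ck(c,[q[0],q[1],th,q[2],q[3],q[4]],win),p0,method="Nelder-Mead",options=dict(maxfev=220,initial_simplex=p0+np.vstack([np.zeros(5),np.diag([5,5,.2,.3,-.3])])))
        print(d,round(m.fun,1),np.round(m.x,2))
E
python3 fitk.py
```

```text
-10 234.2 [ 4.9563e+02  3.1835e+02  9.6000e-01 -3.1000e-01 -9.3000e-01]
0 165.1 [ 4.9569e+02  3.1968e+02  8.1000e-01 -2.5000e-01 -8.2000e-01]
10 94.6 [ 4.9568e+02  3.1919e+02  6.4000e-01 -2.4000e-01 -7.9000e-01]
20 61.0 [ 4.9557e+02  3.1827e+02  7.6000e-01 -2.2000e-01 -7.2000e-01]
30 82.4 [ 4.9577e+02  3.1778e+02  7.8000e-01 -2.7000e-01 -6.9000e-01]
40 132.3 [ 4.9559e+02  3.1732e+02  8.8000e-01 -2.8000e-01 -6.4000e-01]
50 192.5 [ 4.9528e+02  3.1690e+02  7.5000e-01 -3.8000e-01 -5.4000e-01]
60 218.0 [ 4.9568e+02  3.1681e+02  7.4000e-01 -4.1000e-01 -4.4000e-01]
-10 742.2 [ 4.9618e+02  3.1941e+02  9.9000e-01 -5.5000e-01 -3.1000e-01]
0 631.3 [ 4.9713e+02  3.2019e+02  1.0100e+00 -5.9000e-01 -2.4000e-01]
10 432.6 [ 4.9664e+02  3.2017e+02  7.0000e-01 -4.4000e-01 -2.5000e-01]
20 361.8 [ 4.9686e+02  3.1991e+02  6.9000e-01 -3.5000e-01 -1.2000e-01]
30 531.1 [ 4.9739e+02  3.1928e+02  7.0000e-01 -5.8000e-01 -6.0000e-02]
40 711.4 [ 4.970e+02  3.207e+02  8.200e-01 -2.600e-01 -6.600e-01]
50 853.5 [ 4.9662e+02  3.2100e+02  8.5000e-01 -3.0000e-01 -6.1000e-01]
60 923.6 [ 4.9631e+02  3.2093e+02  8.1000e-01 -2.8000e-01 -5.5000e-01]
```

Emit:
jog_arm(
  targets=[
    {"turn": [0,0,4],"slide": [28,-27,0],"claw": 50},
    {"turn": [0,0,4],"slide": [28,-27,0],"claw": 50},
    {"turn": [0,0,4],"slide": [28,-27,0],"claw": 50},
    {"turn": [0,0,4],"slide": [28,-27,0],"claw": 50},
    {"turn": [0,0,4],"slide": [28,-27,0],"claw": 50},
  ],
)

```text
t: 1.72
eef_pos: [359.1, 449.8, 214.8]
tcp_rot: [3.141, 0.0, 3.136]
ft_force: [0.0, -0.8, -0.7]
opening: 0.534
grip_force: 0.0
```

Emit:
jog_arm(
  targets=[
    {"turn": [0,0,4],"slide": [28,-27,-10],"claw": 50},
    {"turn": [0,0,4],"slide": [28,-27,-20],"claw": 50},
    {"turn": [0,0,4],"slide": [28,-27,-20],"claw": 50},
    {"turn": [0,0,4],"slide": [28,-27,-30],"claw": 50},
    {"turn": [0,0,4],"slide": [26,-24,-30],"claw": 50},
  ],
)

```text
t: 2.35
eef_pos: [497.3, 317.7, 104.0]
tcp_rot: [3.141, 0.001, -2.798]
ft_force: [-0.4, 1.1, 0.0]
opening: 0.496
grip_force: 0.0
```

Emit:
jog_arm(
  targets=[
    {"turn": [0,0,0],"slide": [0,0,0],"claw": 50},
  ],
)

```text
t: 2.48
eef_pos: [496.9, 316.8, 102.6]
tcp_rot: [-3.141, -0.003, -2.803]
ft_force: [-0.7, 0.4, 0.2]
opening: 0.497
grip_force: 0.0
```

Emit:
jog_arm(
  targets=[
    {"turn": [0,0,0.6],"slide": [-0.5,2,-25],"claw": 50},
    {"turn": [0,0,0],"slide": [0,0,-25],"claw": 50},
    {"turn": [0,0,0],"slide": [0,0,-15],"claw": 50},
    {"turn": [0,0,0],"slide": [0,0,0],"claw": 50},
    {"turn": [0,0,0],"slide": [0,0,0],"claw": 50},
  ],
)

```text
t: 3.1
eef_pos: [496.1, 321.1, 40.6]
tcp_rot: [3.141, 0.001, -2.79]
ft_force: [0.3, -0.1, 0.2]
opening: 0.502
grip_force: 0.0
```

```bash
python3 - <<'E'
from h import *
s=state(); print(s["eef_pos"],s["tcp_rot"])
o=[]
for n in("top","scene"):
    c=read_camera(n); u,v=map(int,np.round(proj(c,[496,319,30])));print(u,v)
    o.append(cv2.resize(c["frame"][v-25:v+25,u-25:u+25],(400,400),interpolation=cv2.INTER_CUBIC))
cv2.imwrite("pics/g.png",np.hstack(o))
E
```

```text
[496.06537214 321.08854477  40.5791545 ] [ 3.14134904e+00  1.21623841e-03 -2.78971510e+00]
163 206
355 242
```

View pics/g.png

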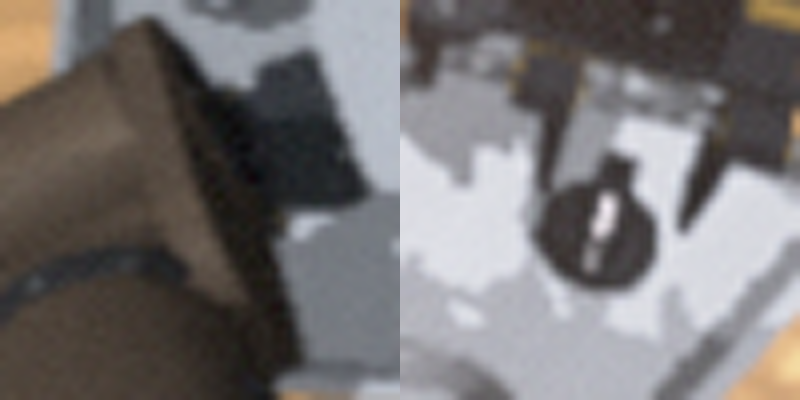

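The scene view shows the fingers straddling the knob at about (355,242), so I'll go down and close.

Emit:
jog_arm(
  targets=[
    {"turn": [0,0,0],"slide": [0,-2,-15],"claw": 50},
    {"turn": [0,0,0],"slide": [0,0,-9],"claw": 50},
    {"turn": [0,0,0],"slide": [0,0,0],"claw": 50},
    {"turn": [0,0,0],"slide": [0,0,0],"claw": 0},
    {"turn": [0,0,0],"slide": [0,0,0],"claw": 0},
  ],
)

```text
t: 3.82
eef_pos: [495.9, 318.7, 15.9]
tcp_rot: [3.141, 0.0, -2.79]
ft_force: [0.2, 0.1, 0.3]
opening: 0.345
grip_force: 0.0
```

Emit:
jog_arm(
  targets=[
    {"turn": [0,0,0],"slide": [0,0,0],"claw": 0},
    {"turn": [0,0,0],"slide": [0,0,0],"claw": 0},
    {"turn": [0,0,0],"slide": [0,0,0],"claw": 0},
  ],
)

```text
t: 4.2
eef_pos: [495.8, 318.7, 15.8]
tcp_rot: [3.141, 0.0, -2.79]
ft_force: [-0.4, 0.2, 1.9]
opening: 0.147
grip_force: 30.0
```

Emit:
jog_arm(
  targets=[
    {"turn": [0,0,0],"slide": [0,0,25],"claw": 0},
    {"turn": [0,0,0],"slide": [0,0,45],"claw": 0},
    {"turn": [0,0,0],"slide": [0,0,50],"claw": 0},
    {"turn": [0,0,0],"slide": [0,-15,40],"claw": 0},
    {"turn": [0,0,-3],"slide": [0,-40,15],"claw": 0},
  ],
)

```text
t: 4.82
eef_pos: [496.2, 264.2, 193.0]
tcp_rot: [3.141, 0.004, -2.841]
ft_force: [0.6, -1.0, -0.5]
opening: 0.147
grip_force: 30.0
```

Emit:
jog_arm(
  targets=[
    {"turn": [0,0,-4],"slide": [0,-48,0],"claw": 0},
    {"turn": [0,0,-4],"slide": [0,-48,0],"claw": 0},
    {"turn": [0,0,-4],"slide": [0,-48,0],"claw": 0},
    {"turn": [0,0,-4],"slide": [0,-48,0],"claw": 0},
    {"turn": [0,0,-4],"slide": [0,-48,0],"claw": 0},
  ],
)

```text
t: 5.45
eef_pos: [495.5, 22.1, 190.8]
tcp_rot: [3.142, 0.0, 3.09]
ft_force: [0.9, -0.3, -0.7]
opening: 0.147
grip_force: 30.0
```

Emit:
jog_arm(
  targets=[
    {"turn": [0,0,-4],"slide": [0,-48,0],"claw": 0},
    {"turn": [0,0,-4],"slide": [0,-48,0],"claw": 0},
    {"turn": [0,0,-4],"slide": [0,-48,0],"claw": 0},
    {"turn": [0,0,-4],"slide": [0,-48,0],"claw": 0},
    {"turn": [0,0,-4],"slide": [4,-48,0],"claw": 0},
  ],
)

```text
t: 6.08
eef_pos: [499.4, -217.9, 190.7]
tcp_rot: [3.141, -0.0, 2.74]
ft_force: [0.5, -0.4, -0.1]
opening: 0.145
grip_force: 30.0
```

Emit:
jog_arm(
  targets=[
    {"turn": [0,0,0],"slide": [0,-25,-20],"claw": 0},
    {"turn": [0,0,0],"slide": [0,-13,-20],"claw": 0},
    {"turn": [0,0,0],"slide": [0,0,0],"claw": 0},
    {"turn": [0,0,0],"slide": [0,0,0],"claw": 0},
  ],
)

```text
t: 6.58
eef_pos: [500.0, -253.9, 151.3]
tcp_rot: [3.141, 0.0, 2.743]
ft_force: [-0.5, -0.4, -0.0]
opening: 0.146
grip_force: 30.0
```

Emit:
jog_arm(
  targets=[
    {"turn": [0,0,0],"slide": [0,-1.5,-15],"claw": 0},
    {"turn": [0,0,0],"slide": [0,0,-14],"claw": 0},
    {"turn": [0,0,0],"slide": [0,0,0],"claw": 0},
    {"turn": [0,0,0],"slide": [0,0,0],"claw": 0},
  ],
)

```text
t: 7.08
eef_pos: [499.9, -255.8, 121.6]
tcp_rot: [3.141, -0.0, 2.743]
ft_force: [0.6, -0.4, 0.9]
opening: 0.145
grip_force: 30.0
```

```bash
python3 - <<'E'
from h import *
import pickle
s=state(); print(s["eef_pos"],s["tcp_rot"],s["ft_force"],s["moment"])
c=read_camera("scene"); u,v=map(int,np.round(proj(c,[500,-255,105])))
T=s["eef_pos"]; a=np.linspace(0,6.28,60)
K=16
img=cv2.resize(c["frame"][v-17:v+17,u-22:u+22],None,fx=K,fy=K,interpolation=cv2.INTER_CUBIC)
def draw(cx,cy,r,z,col):
    p=np.array([proj(c,[cx+r*np.cos(b),cy+r*np.sin(b),z]) for b in a]); p=((p-[u-22,v-17]+.5)*K).astype(int)
    cv2.polylines(img,[p],True,col,1)
draw(T[0],T[1],23,T[2]-13.8,(0,255,0)); draw(T[0],T[1],23,T[2]-1.8,(0,255,0)); draw(499.8,-254.8,6,102,(0,0,255)); draw(499.8,-254.8,29,84.5,(0,0,255))
cv2.imwrite("pics/o.png",img)
E
```

```text
[ 499.88876689 -255.79324534  121.63791943] [ 3.14148482e+00 -1.06470292e-04  2.74304426e+00] [ 0.62327877 -0.39260576  0.94827934] [ 0.00545097  0.01871494 -0.04732731]
```

View pics/o.png

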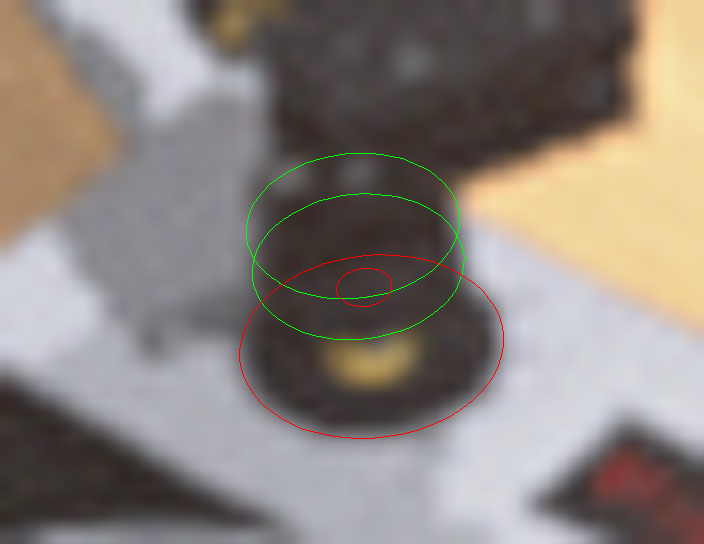

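The overlay puts the held knob centred over the shaft, within about 1 mm. Next I'll lower it until it touches.

Emit:
jog_arm(
  targets=[
    {"turn": [0,0,0],"slide": [0,0,-4],"claw": 0},
    {"turn": [0,0,0],"slide": [0,0,-2],"claw": 0},
    {"turn": [0,0,0],"slide": [0,0,-1],"claw": 0},
    {"turn": [0,0,0],"slide": [0,0,0],"claw": 0},
  ],
)

```text
t: 7.62
eef_pos: [499.8, -255.9, 114.6]
tcp_rot: [3.142, -0.0, 2.743]
ft_force: [-0.1, -0.4, 0.1]
opening: 0.148
grip_force: 30.0
```

Emit:
jog_arm(
  targets=[
    {"turn": [0,0,0],"slide": [0,0,-1],"claw": 0},
    {"turn": [0,0,0],"slide": [0,0,0],"claw": 0},
  ],
)

```text
t: 7.88
eef_pos: [499.8, -255.8, 113.6]
tcp_rot: [3.142, 0.0, 2.743]
ft_force: [0.3, -0.2, -0.4]
opening: 0.144
grip_force: 30.0
```

Emit:
jog_arm(
  targets=[
    {"turn": [0,0,0],"slide": [0,0,-1],"claw": 0},
    {"turn": [0,0,0],"slide": [0,0,-1],"claw": 0},
    {"turn": [0,0,0],"slide": [0,0,0],"claw": 0},
  ],
)

```text
t: 8.25
eef_pos: [499.8, -255.9, 111.6]
tcp_rot: [3.142, 0.0, 2.743]
ft_force: [0.1, -0.0, -0.4]
opening: 0.146
grip_force: 30.0
```

Emit:
jog_arm(
  targets=[
    {"turn": [0,0,0],"slide": [0,0,-1],"claw": 0},
    {"turn": [0,0,0],"slide": [0,0,-1],"claw": 0},
    {"turn": [0,0,0],"slide": [0,0,-1],"claw": 0},
    {"turn": [0,0,0],"slide": [0,0,-1],"claw": 0},
    {"turn": [0,0,0],"slide": [0,0,0],"claw": 0},
  ],
)

```text
t: 8.88
eef_pos: [499.8, -255.9, 107.6]
tcp_rot: [3.142, 0.0, 2.743]
ft_force: [0.8, -0.6, -1.1]
opening: 0.143
grip_force: 30.0
```

Emit:
jog_arm(
  targets=[
    {"turn": [0,0,0],"slide": [0,0,-1],"claw": 0},
    {"turn": [0,0,0],"slide": [0,0,-1],"claw": 0},
    {"turn": [0,0,0],"slide": [0,0,-1],"claw": 0},
    {"turn": [0,0,0],"slide": [0,0,0],"claw": 0},
  ],
)

```text
t: 9.38
eef_pos: [499.8, -255.9, 104.6]
tcp_rot: [3.142, 0.0, 2.743]
ft_force: [0.7, -0.5, 0.6]
opening: 0.147
grip_force: 30.0
```

Emit:
jog_arm(
  targets=[
    {"turn": [0,0,0],"slide": [0,0,-1],"claw": 0},
    {"turn": [0,0,0],"slide": [0,0,0],"claw": 0},
  ],
)

```text
t: 9.62
eef_pos: [499.9, -255.9, 103.7]
tcp_rot: [3.142, 0.0, 2.743]
ft_force: [0.4, -1.5, 3.0]
opening: 0.145
grip_force: 30.0
```

Emit:
jog_arm(
  targets=[
    {"turn": [0,0,0],"slide": [0,0,-1],"claw": 0},
    {"turn": [0,0,0],"slide": [0,0,0],"claw": 0},
  ],
)

```text
t: 9.88
eef_pos: [499.9, -255.9, 102.8]
tcp_rot: [3.142, 0.0, 2.743]
ft_force: [2.2, -1.5, 2.7]
opening: 0.147
grip_force: 30.0
```

Contact came at TCP z≈103.8, exactly the home height, so the knob is home. Now I'll press it in.

Emit:
jog_arm(
  targets=[
    {"turn": [0,0,0],"slide": [0,0,-1],"claw": 0},
    {"turn": [0,0,0],"slide": [0,0,-1],"claw": 0},
    {"turn": [0,0,0],"slide": [0,0,0],"claw": 0},
  ],
)

```text
t: 10.25
eef_pos: [499.9, -255.9, 100.8]
tcp_rot: [3.142, 0.0, 2.743]
ft_force: [0.7, -1.3, 6.3]
opening: 0.146
grip_force: 30.0
```

Emit:
jog_arm(
  targets=[
    {"turn": [0,0,0],"slide": [0,0,-0.7],"claw": 0},
    {"turn": [0,0,0],"slide": [0,0,0],"claw": 0},
  ],
)

```text
t: 10.5
eef_pos: [499.9, -255.9, 100.2]
tcp_rot: [-3.142, 0.0, 2.743]
ft_force: [0.9, -0.3, 6.1]
opening: 0.147
grip_force: 30.0
```

Emit:
jog_arm(
  targets=[
    {"turn": [0,0,0],"slide": [0,0,-0.5],"claw": 0},
    {"turn": [0,0,0],"slide": [0,0,0],"claw": 0},
  ],
)

```text
t: 10.75
eef_pos: [499.9, -255.9, 99.7]
tcp_rot: [3.142, 0.0, 2.743]
ft_force: [-0.3, -0.6, 7.3]
opening: 0.143
grip_force: 30.0
```

Emit:
jog_arm(
  targets=[
    {"turn": [0,0,0],"slide": [0,0,-0.5],"claw": 0},
    {"turn": [0,0,0],"slide": [0,0,0],"claw": 0},
  ],
)

```text
t: 11.0
eef_pos: [499.9, -255.9, 99.6]
tcp_rot: [-3.142, 0.001, 2.743]
ft_force: [-0.7, -0.9, 11.1]
opening: 0.144
grip_force: 30.0
```

Emit:
jog_arm(
  targets=[
    {"turn": [0,0,0],"slide": [0,0,-0.3],"claw": 0},
    {"turn": [0,0,0],"slide": [0,0,0],"claw": 0},
  ],
)

```text
t: 11.25
eef_pos: [499.9, -255.9, 99.5]
tcp_rot: [-3.141, 0.001, 2.743]
ft_force: [-1.8, 0.1, 12.9]
opening: 0.148
grip_force: 30.0
```

It's at the hard stop with about 13 N. I'll hold for just over 3 s.

Emit:
jog_arm(
  targets=[
    {"slide": [0,0,0],"turn": [0,0,0],"claw": 0},
    {"slide": [0,0,0],"turn": [0,0,0],"claw": 0},
    {"slide": [0,0,0],"turn": [0,0,0],"claw": 0},
    {"slide": [0,0,0],"turn": [0,0,0],"claw": 0},
    {"slide": [0,0,0],"turn": [0,0,0],"claw": 0},
  ],
)

```text
t: 11.88
eef_pos: [499.9, -255.9, 99.5]
tcp_rot: [-3.141, 0.001, 2.743]
ft_force: [-1.5, -0.1, 14.2]
opening: 0.143
grip_force: 30.0
```

Emit:
jog_arm(
  targets=[
    {"slide": [0,0,0],"turn": [0,0,0],"claw": 0},
    {"slide": [0,0,0],"turn": [0,0,0],"claw": 0},
    {"slide": [0,0,0],"turn": [0,0,0],"claw": 0},
    {"slide": [0,0,0],"turn": [0,0,0],"claw": 0},
    {"slide": [0,0,0],"turn": [0,0,0],"claw": 0},
  ],
)

```text
t: 12.5
eef_pos: [499.9, -255.9, 99.5]
tcp_rot: [-3.141, 0.001, 2.743]
ft_force: [-1.2, 0.7, 13.4]
opening: 0.144
grip_force: 30.0
```

Emit:
jog_arm(
  targets=[
    {"slide": [0,0,0],"turn": [0,0,0],"claw": 0},
    {"slide": [0,0,0],"turn": [0,0,0],"claw": 0},
    {"slide": [0,0,0],"turn": [0,0,0],"claw": 0},
    {"slide": [0,0,0],"turn": [0,0,0],"claw": 0},
    {"slide": [0,0,0],"turn": [0,0,0],"claw": 0},
  ],
)

```text
t: 13.12
eef_pos: [499.9, -255.9, 99.5]
tcp_rot: [-3.141, 0.001, 2.743]
ft_force: [-1.4, 0.9, 12.8]
opening: 0.146
grip_force: 30.0
```

Emit:
jog_arm(
  targets=[
    {"slide": [0,0,0],"turn": [0,0,0],"claw": 0},
    {"slide": [0,0,0],"turn": [0,0,0],"claw": 0},
    {"slide": [0,0,0],"turn": [0,0,0],"claw": 0},
    {"slide": [0,0,0],"turn": [0,0,0],"claw": 0},
    {"slide": [0,0,0],"turn": [0,0,0],"claw": 0},
  ],
)

```text
t: 13.75
eef_pos: [499.9, -256.0, 99.5]
tcp_rot: [-3.141, 0.001, 2.743]
ft_force: [-1.5, 1.1, 12.8]
opening: 0.146
grip_force: 30.0
```

Emit:
jog_arm(
  targets=[
    {"slide": [0,0,0],"turn": [0,0,0],"claw": 0},
    {"slide": [0,0,0],"turn": [0,0,0],"claw": 0},
    {"slide": [0,0,0],"turn": [0,0,0],"claw": 0},
    {"slide": [0,0,0],"turn": [0,0,0],"claw": 0},
    {"slide": [0,0,0],"turn": [0,0,0],"claw": 0},
  ],
)

```text
t: 14.38
eef_pos: [499.9, -256.0, 99.5]
tcp_rot: [-3.141, 0.001, 2.743]
ft_force: [-1.6, 0.2, 13.5]
opening: 0.149
grip_force: 30.0
```

Emit:
jog_arm(
  targets=[
    {"slide": [0,0,0],"turn": [0,0,0],"claw": 0},
    {"slide": [0,0,0],"turn": [0,0,0],"claw": 0},
    {"slide": [0,0,0],"turn": [0,0,0],"claw": 0},
  ],
)

```text
t: 14.75
eef_pos: [499.9, -255.9, 99.5]
tcp_rot: [-3.141, 0.001, 2.743]
ft_force: [-2.4, -0.7, 12.9]
opening: 0.145
grip_force: 30.0
```

```bash
python3 - <<'E'
from h import *
o=[]
for n in("top","scene"):
    c=read_camera(n); u,v=map(int,np.round(proj(c,[550,-190,95])))
    o.append(cv2.resize(c["frame"][v-45:v+45,u-45:u+45],(400,400),interpolation=cv2.INTER_CUBIC))
cv2.imwrite("pics/f.png",np.hstack(o)); print(state()["ft_force"])
E
```

```text
[-0.10633905 -0.16898839 13.39030683]
```

View pics/f.png

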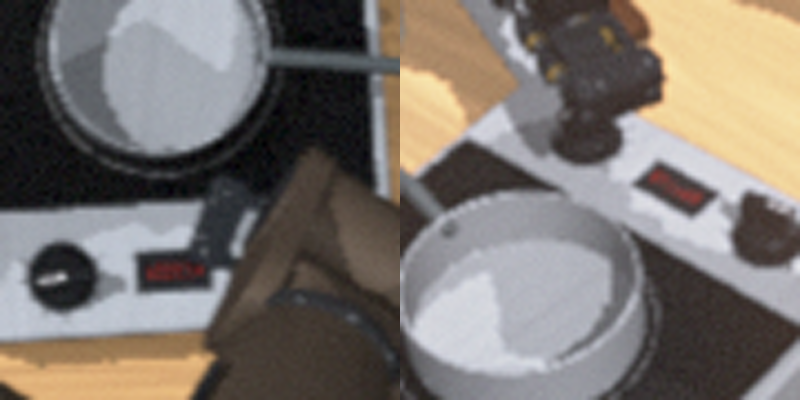

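The scene view shows the knob seated low on its bezel, at about crop (585,135), with the gripper still on it. The fitted knob and the pan haven't moved. It has been at the stop for over 3.5 s, so I'm handing the job in.

```bash
python3 -c "
from cell import *
print(job_done())"
```

```text
the job is handed in; nothing more can be done
None
```

The knob is back on the right-hand shaft with its flat matched and fully home; I held it pressed to its stop (about 13 N) for over 3.5 s and handed the job in with the gripper still pressing it, though I had no direct sign that the zone switched on.

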